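Put two watch jobs away in their parts towers

ROBOT

A 7-joint arm with a two-finger parallel gripper is mounted at the origin on the work surface. World frame = base frame: x ahead of the robot, y to its left, z up, the work surface at z = 0. Lengths are in m, angles in rad, forces in N, time in s.
With the tool pointing down it reaches from about 0.425 to 0.825 m from the base axis. Payload 3.6 kg.
Tool frame: the origin (TCP) lies at the very end of the fingers, on their centre line; the grasp point (between the pads) lies 19 mm behind it (arm.grip_depth is the distance from the TCP to the grasp point, in m); z points along the fingers, y is the direction in which the jaws open and shut (so a half turn about z gives the same grasp; the last joint's range is limited). The gripper opens to 93 mm and grips with 3 to 60 N. Pads are 15 mm wide; open, the fingers measure 128 mm over their backs; the gripper's body (75 mm by 188 mm) begins 65 mm behind the grasp point.
Start: joints at [1.262, 0.615, -0.013, 1.423, 0.008, 1.103, -0.04], TCP at [0.181, -0.624, 0.219] pointing down, gripper open.
Joint ranges: [-3.12, 3.12], [-0.3, 2.06], [-1.34, 1.32], [0.26, 2.42], [-1.36, 4.5], [0.01, 1.98], [-2.84, 2.84]. Speed limits (rad/s): [2.79, 2.79, 3.14, 3.14, 3.14, 3.14, 3.14].

INTERFACE

Orientations are given as a unit quaternion [w, x, y, z].
In Python, from bench import arm gives the robot as it stands. The module is installed in compiled form; this text tells all that it offers.
- The arm moves only by the tool arm_command, never from a script. Its argument "moves" is a list of rows, each a list of 3 entries, a list of its own where there are three numbers: the shift along the tool's x, y, z in m, then the turn, a rotation vector about the tool's x, y, z in rad, then the opening, from 0 (shut) to 1 (fully open). A call has 1 to 8 rows; each row shifts and turns the commanded pose from where the row before left it, along the tool's axes as they then stand; what a row does not reach is not made up. A row lasts 1/8 s, in which the tool goes at most 62.5 mm and 10.7 degrees, less where a joint would pass 70% of its speed; a pose out of reach is approached as far as the arm can. A call with a gripper value outside its range is refused whole. The fingers move at their own pace and stop on an object; "force" is the grip in N (left out, the last holds). Time passes only in rows, so rows that do not move let the fingers close. It gives the time, the measured TCP pose, the force and the opening at its end, in the units of the state.
- arm.sense(): the state, without advancing time (a new reading comes with each control period).
- arm.snapshot(name): name is "scene" or "top"; returns the picture (420x560x3 uint8, blue, green, red); there is no depth.
- arm.camera_info(name): a dict with "K" (3x3 intrinsics, pixels), "extrinsics" (4x4, takes a point from camera to world coordinates). Camera axes: x right, y down, z forward; pixel columns grow to the right and rows downward; lengths in m; the calibration is good to about 2 mm. A picture is of the moment at which its call begins. camera_info takes no time and is no camera call.
- arm.job_done(): hands the job in, once; it reports no verdict.
Trained networks look in the newest picture that a camera, given by its name, has taken for a name from the list of things; names that differ only in an ending like _2 or _b are one class to them, and where a whole thing is asked for, a point or a joint stands for the part that bears it (a point fixed in the world has none). Each returns a list of dicts, best first, with "p" (0 to 1); they miss things now and then, are a little off and sometimes report something else, mostly with a low value. They report only what shows in the picture. A call takes as long as a camera call.
- arm.boxes_of(target, camera): "box" ([left, top, width, height] in pixels, round what is visible of it).
- arm.silhouettes(target, camera): "mask" (420x560 bool, what is visible of it) and "box" ([left, top, width, height] in pixels, round what is visible of it).
- arm.pinpoint(target, camera): "centre" ([column, row] in pixels: a listed point, or the origin of a listed thing).
The state is a dict: "time_s": time; "joint_positions": joint angles; "qvel": joint speeds; "tau": joint torques, N m; "ee_pos": TCP position; "tcp_rot": TCP orientation; "contact_force": force on the tool from outside, world axes, zero at the start; "wrist_torque": the same for the moment, N m; "width": finger opening in m.
Only numpy, scipy, OpenCV 4.12 (cv2) and the standard library are available. Lean on these libraries where they do the work, as an engineer would, in place of code of your own. Each camera call takes 0.05 s, during which the arm holds its last target. There are 200 camera calls.

TASK

Put the two watch jobs away for the night: on the steel base stack the blue tray, then the green tray, then the steel lid; on the brass base stack the red tray, then the brass lid. Every piece must sit fully home, level in the one below, and be let go; keep the trays upright so that no parts spill, and leave the watch, the loupe and the oil pots where they are.

Things in the scene. Friction and masses are not known exactly. Their poses are not given: they have to be found in the camera images.
- steel_base: Steel-coloured round tower base, fixed to the bench: a flange 84 mm across and 6 mm high, above it a cup 60 mm across whose flat rim is 18 mm above the bench; its mouth is a round recess 54 mm wide and 8 mm deep. Origin: centre of its underside, on the bench; z up, round about z.
- brass_base: Brass-coloured round tower base, fixed to the bench: a flange 84 mm across and 6 mm high, above it a cup 60 mm across whose flat rim is 18 mm above the bench; its mouth is a round recess 54 mm wide and 8 mm deep. Origin: centre of its underside, on the bench; z up, round about z.
- blue_tray: Blue round plastic parts tray, open on top, tiny watch wheels fixed inside; loose, 70 g, 27 mm high: foot tapering from 48 to 42 mm across (lowest 5 mm), above it a wall 60 mm across, 3 mm thick. The foot drops 5 mm into a base's or tray's mouth (3 mm play) till the wall rests on the rim: origin then 13 mm above a base's, 22 mm above a tray's. Origin: centre of its underside; z up.
- green_tray: Green round plastic parts tray, open on top, tiny watch wheels fixed inside; loose, 70 g, 27 mm high: foot tapering from 48 to 42 mm across (lowest 5 mm), above it a wall 60 mm across, 3 mm thick. The foot drops 5 mm into a base's or tray's mouth (3 mm play) till the wall rests on the rim: origin then 13 mm above a base's, 22 mm above a tray's. Origin: centre of its underside; z up.
- red_tray: Red round plastic parts tray, open on top, tiny watch wheels fixed inside; loose, 70 g, 27 mm high: foot tapering from 48 to 42 mm across (lowest 5 mm), above it a wall 60 mm across, 3 mm thick. The foot drops 5 mm into a base's or tray's mouth (3 mm play) till the wall rests on the rim: origin then 13 mm above a base's, 22 mm above a tray's. Origin: centre of its underside; z up.
- steel_lid: Steel-coloured round lid, loose, 120 g: a 5 mm foot like the trays', a disc 60 mm across from 5 to 13 mm height, a plain round knob 18 mm across from 13 to 34 mm height to grip. The foot drops 5 mm into a tray's mouth; seated, its origin is 22 mm above the tray's. Origin: centre of its underside; z up.
- brass_lid: Brass-coloured round lid, loose, 120 g: a 5 mm foot like the trays', a disc 60 mm across from 5 to 13 mm height, a plain round knob 18 mm across from 13 to 34 mm height to grip. The foot drops 5 mm into a tray's mouth; seated, its origin is 22 mm above the tray's. Origin: centre of its underside; z up.
- watch: Loose steel watch head without strap, white dial, lying dial up, 36 mm across, 10 mm high, crown and lugs stick out 4 to 5 mm. Not to be moved. Origin: centre of its underside.
- loupe: Loose black eye loupe standing on its wide end, 34 mm across, 28 mm high. Not to be moved. Origin: centre of its underside.
- oil_pots: Loose black block 44 x 32 x 10 mm with two white oil cups on it, 16 mm high in all. Not to be moved. Origin: centre of its underside; x along the 44 mm side.

How it is judged:
By the outcome, as a careful person would: the job done as asked, in the order asked, and still so for the second after the job is handed in, with the robot touching nothing.
It also fails if it takes over 122 s, if anything falls off the work surface, if the arm or the gripper's body presses on something with over 40 N, if the wrist force passes 120 N, or if a joint passes its speed limit or range.

## Working session

There is one attempt and no reset: what is moved stays moved. The work goes in short steps, Python scripts to look and compute and a tool call to move; the robot and the scene stay as the last step left them, time stands still between calls to the robot, and variables do not carry over. Pictures are saved under pics/ and viewed, about 12 in all and at most 16, crops included, and the job is handed in when it is done.

Besides the shell and the picture viewer there is one more tool, called in YAML: its name, and indented under it one key for each argument. arm_command: Moves the arm, as the interface text tells. Its arguments: {"type":"object","properties":{"moves":{"type":"array"},"force":{"type":"number"}},"required":["moves"]}

```bash
mkdir -p pics
cat > h.py <<'E'
from bench import arm
import numpy as np, cv2
def ray(cam,px):
    i=arm.camera_info(cam);K=np.array(i["K"]);T=np.array(i["extrinsics"])
    d=T[:3,:3]@np.linalg.solve(K,[px[0],px[1],1.]);return T[:3,3],d
def at(cam,px,z):
    o,d=ray(cam,px);return o+d*(z-o[2])/d[2]
def proj(cam,p):
    i=arm.camera_info(cam);K=np.array(i["K"]);T=np.linalg.inv(np.array(i["extrinsics"]))
    q=K@(T@[*p,1.])[:3];return q[:2]/q[2]
E
python3 - <<'E'
from h import *
s=arm.sense();print({k:np.round(v,3).tolist() for k,v in s.items()})
for c in("scene","top"):
    im=arm.snapshot(c);cv2.imwrite(f"pics/{c}0.png",im)
    i=arm.camera_info(c);print(c,np.round(i["extrinsics"],3).tolist(),np.round(i["K"],1).tolist())
    for n in "steel_base brass_base blue_tray green_tray red_tray steel_lid brass_lid watch loupe oil_pots".split():
        r=arm.pinpoint(n,c)
        print(n,[(np.round(a["centre"],1).tolist(),round(a["p"],2),np.round(at(c,a["centre"],0),4)[:2].tolist()) for a in r[:3]])
E
```

```text
{'time_s': 0.0, 'joint_positions': [1.262, 0.616, -0.013, 1.425, 0.008, 1.103, -0.04], 'qvel': [-0.001, -0.0, -0.001, 0.0, 0.001, 0.001, 0.0], 'tau': [-0.0, -45.894, 0.209, -16.574, -0.061, 0.02, 0.0], 'ee_pos': [0.181, -0.624, 0.217], 'tcp_rot': [-0.001, 0.99, 0.14, -0.0], 'contact_force': [-0.265, 0.196, 0.224], 'wrist_torque': [0.004, -0.004, 0.009], 'width': 0.093}
scene [[-0.241, 0.802, -0.547, 1.058], [0.971, 0.207, -0.124, 0.122], [0.013, -0.561, -0.828, 0.84], [0.0, 0.0, 0.0, 1.0]] [[434.1, 0.0, 282.9], [0.0, 434.1, 213.7], [0.0, 0.0, 1.0]]
steel_base [([202.6, 255.4], 0.75, [0.6532, -0.1481])]
brass_base [([460.4, 254.1], 0.71, [0.5092, 0.4017])]
blue_tray [([281.8, 212.4], 0.78, [0.4995, -0.0079])]
green_tray [([385.4, 219.6], 0.88, [0.459, 0.2302]), ([327.7, 281.6], 0.53, [0.6472, 0.1291])]
red_tray [([210.9, 174.8], 0.9, [0.4338, -0.2056])]
steel_lid [([115.1, 184.9], 0.84, [0.5221, -0.4199])]
brass_lid [([325.8, 280.8], 0.8, [0.6464, 0.1248]), ([389.8, 256.1], 0.35, [0.5531, 0.2504])]
watch [([170.2, 206.7], 0.48, [0.5492, -0.2661])]
loupe [([389.6, 256.2], 0.65, [0.5534
[... 153 characters left out ...]
.521], [0.0, 0.0, 0.0, 1.0]] [[519.4, 0.0, 283.7], [0.0, 519.4, 213.9], [0.0, 0.0, 1.0]]
steel_base [([341.5, 185.9], 0.77, [0.6514, -0.1436]), ([440.1, 231.6], 0.55, [0.5211, -0.4338])]
brass_base [([156.3, 230.8], 0.56, [0.5053, 0.4008]), ([214.6, 250.2], 0.26, [0.4519, 0.2264])]
blue_tray [([294.6, 238.7], 0.7, [0.4908, -0.0073])]
green_tray [([217.2, 252.7], 0.54, [0.4448, 0.2185])]
red_tray [([365.5, 260.4], 0.86, [0.4319, -0.2152])]
steel_lid [([437.7, 230.1], 0.71, [0.5254, -0.4268])]
brass_lid [([249.7, 185.6], 0.67, [0.6465, 0.1296])]
watch [([378.4, 215.9], 0.55, [0.5637, -0.2531])]
loupe [([207.4, 214.8], 0.61, [0.5561, 0.252])]
oil_pots [([296.4, 185.9], 0.69, [0.6485, -0.0095])]
```

View pics/top0.png

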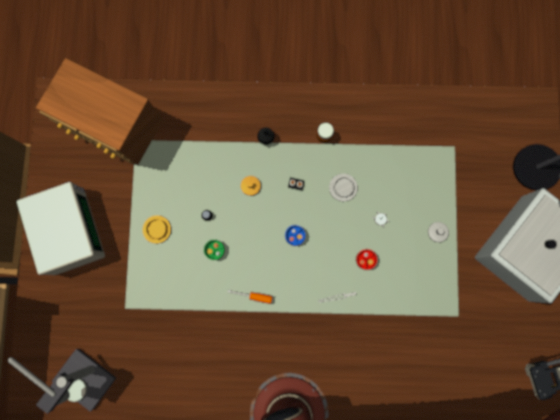

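View pics/scene0.png

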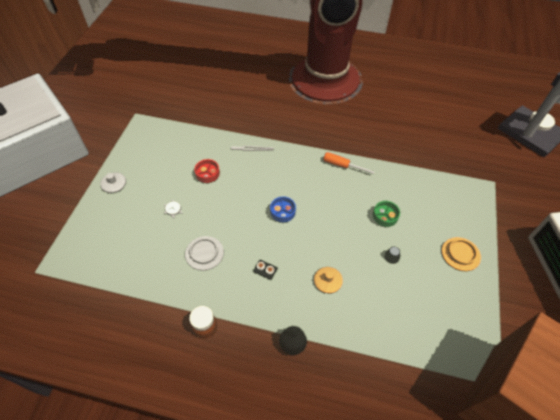

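The top view shows every piece on the mat: steel base (343,187), brass base (157,230), blue (296,236), green (215,250), red (367,260), steel lid (438,232) and brass lid (251,186). The scene view agrees. Next I'll refine the centres using the masks.

```bash
cat >> h.py <<'E'
from scipy.optimize import least_squares
TR=[(0,.021),(.005,.024),(.005,.030),(.027,.030)]
LID=[(0,.021),(.005,.024),(.005,.03),(.013,.03),(.013,.009),(.034,.009)]
BASE=[(0,.042),(.006,.042),(.018,.03)]
SH={"blue_tray":TR,"green_tray":TR,"red_tray":TR,"steel_lid":LID,"brass_lid":LID,"steel_base":BASE,"brass_base":BASE}
A=np.linspace(0,2*np.pi,48,endpoint=False)
def model(cam,x,y,z0,sh):
    m=np.zeros((420*4,560*4),np.uint8)
    segs=list(zip(sh[:-1],sh[1:]))
    for a,b in segs:
        P=np.array([proj(cam,(x+r*np.cos(t),y+r*np.sin(t),z0+z)) for z,r in(a,b) for t in A])
        cv2.fillConvexPoly(m,cv2.convexHull(np.round(P*4+1.5).astype(np.int32)),1)
    M=cv2.moments(m,True);return np.array([M["m10"],M["m01"]])/M["m00"]/4-.375,m.sum()/16
def locate(n,z0=0,cams=("scene","top"),near=None):
    out={}
    for c in cams:
        r=arm.silhouettes(n,c)
        if near is not None: r=[a for a in r if np.linalg.norm(at(c,np.argwhere(a["mask"]).mean(0)[::-1],z0+.01)[:2]-near)<.05]
        if not r: out[c]=None;continue
        m=r[0]["mask"];ce=np.argwhere(m).mean(0)[::-1];xy=at(c,ce,z0+.01)[:2]
        for _ in range(3):
            p,ar=model(c,*xy,z0,SH[n]);xy=xy+(at(c,ce,z0+.01)-at(c,p,z0+.01))[:2]
        out[c]=(np.round(xy,4).tolist(),round(m.sum()/ar,2),round(r[0]["p"],2))
    return out
E
python3 - <<'E'
from h import *
for n in SH: print(n,locate(n))
E
```

```text
blue_tray {'scene': ([0.4986, -0.0076], np.float64(1.01), 0.72), 'top': ([0.5008, -0.0063], np.float64(0.93), 0.73)}
green_tray {'scene': ([0.452, 0.2264], np.float64(0.93), 0.91), 'top': ([0.4524, 0.2275], np.float64(0.89), 0.87)}
red_tray {'scene': None, 'top': ([0.436, -0.2137], np.float64(0.93), 0.58)}
steel_lid {'scene': ([0.521, -0.424], np.float64(0.84), 0.92), 'top': ([0.5208, -0.4251], np.float64(0.94), 0.68)}
brass_lid {'scene': ([0.6461, 0.1272], np.float64(0.97), 0.88), 'top': ([0.6468, 0.1268], np.float64(0.95), 0.57)}
steel_base {'scene': ([0.6474, -0.1476], np.float64(0.96), 0.66), 'top': ([0.6486, -0.1472], np.float64(0.9), 0.87)}
brass_base {'scene': ([0.5095, 0.4013], np.float64(0.97), 0.64), 'top': None}
```

arm_command:
  moves:
    - [[0,0,0],[0,0,0.14],1]
    - [[0,0,0],[0,0,0.14],1]
    - [[0.0266,-0.0514,0],[0,0,0],1]
    - [[0.0266,-0.0514,0],[0,0,0],1]
    - [[0.0266,-0.0514,0],[0,0,0],1]
    - [[0.0266,-0.0514,0],[0,0,0],1]
    - [[0.0266,-0.0514,0],[0,0,0],1]
    - [[0.0266,-0.0514,0],[0,0,0],1]
  force: 15

```text
time_s: 2.8
ee_pos: [0.3408, -0.314, 0.2191]
tcp_rot: [0.0, 1.0, 0.001, 0.001]
contact_force: [1.5, 0.3, 0.3]
width: 0.0929
```

arm_command:
  moves:
    - [[0.0265,-0.0512,0],[0,0,0],1]
    - [[0.0265,-0.0512,0],[0,0,0],1]
    - [[0.0265,-0.0512,0],[0,0,0],1]
    - [[0.0265,-0.0512,0.02],[0,0,0],1]
    - [[0.0265,-0.0512,0.02],[0,0,0],1]
    - [[0.0265,-0.0512,0.02],[0,0,0],1]
    - [[0,0,0.04],[0,0,0],1]
    - [[0,0,0],[0,0,0],1]

```text
time_s: 3.8
ee_pos: [0.4961, -0.0077, 0.1166]
tcp_rot: [0.0, 1.0, 0.002, -0.003]
contact_force: [-0.6, -0.6, 0.2]
width: 0.093
```

arm_command:
  moves:
    - [[0.003,0,0.04],[0,0,0],1]
    - [[0,0,0.04],[0,0,0],1]
    - [[0,0,0.02],[0,0,0],1]
    - [[0,0,0],[0,0,0],1]
    - [[0,0,0],[0,0,0],1]

```text
time_s: 4.42
ee_pos: [0.5026, -0.0088, 0.0203]
tcp_rot: [0.0, 1.0, 0.0, 0.002]
contact_force: [-0.6, 0.3, -0.3]
width: 0.0928
```

arm_command:
  moves:
    - [[-0.002,-0.002,0.013],[0,0,0],1]
    - [[0,0,0],[0,0,0],1]
    - [[0,0,0],[0,0,0],0.4]
    - [[0,0,0],[0,0,0],0.4]
    - [[0,0,0],[0,0,0],0.4]
    - [[0,0,0],[0,0,0],0.4]

```text
time_s: 5.18
ee_pos: [0.4993, -0.0062, 0.0058]
tcp_rot: [-0.0, 1.0, 0.001, 0.0]
contact_force: [0.2, 0.8, 1.1]
width: 0.0594
```

arm_command:
  moves:
    - [[0,0,0],[0,0,0],0.4]
    - [[0,0,-0.03],[0,0,0],0.4]
    - [[0,0,-0.03],[0,0,0],0.4]
    - [[0.0372,0.0353,0],[0,0,0],0.4]
    - [[0.0372,0.0353,0],[0,0,0],0.4]
    - [[0.0372,0.0353,0],[0,0,0],0.4]
    - [[0.0372,0.0353,0],[0,0,0],0.4]
    - [[0,0,0],[0,0,0],0.4]

```text
time_s: 6.18
ee_pos: [0.6497, -0.1524, 0.0649]
tcp_rot: [0.002, 1.0, -0.002, 0.001]
contact_force: [-0.4, -0.0, -1.5]
width: 0.0595
```

```bash
cat > look.py <<'E'
import sys
from h import *
tag=sys.argv[1];S=np.array([arm.sense()["ee_pos"]]);x,y=eval(sys.argv[2]);z=.03
ims=[]
for c in("scene","top"):
    im=arm.snapshot(c);u,v=proj(c,(x,y,z)).astype(int);u=np.clip(u,50,510);v=np.clip(v,45,375)
    ims.append(cv2.resize(im[v-45:v+45,u-50:u+50],None,fx=4,fy=4,interpolation=cv2.INTER_CUBIC))
cv2.imwrite(f"pics/{tag}.png",np.hstack(ims))
print(S.round(4),arm.sense()["width"])
for a in sys.argv[3:]:
    n,z0=a.split(":");print(n,locate(n,float(z0)))
E
python3 look.py a1 "(.648,-.147)" blue_tray:0.06 steel_base:0
```

```text
[[ 0.6497 -0.1524  0.0649]] 0.05896599553927444
blue_tray {'scene': ([0.6575, -0.1547], np.float64(0.62), 0.71), 'top': ([0.6333, 0.1219], np.float64(0.89), 0.37)}
steel_base {'scene': ([0.5092, 0.3995], np.float64(0.97), 0.71), 'top': ([0.6481, 0.1289], np.float64(0.51), 0.52)}
```

View pics/a1.png

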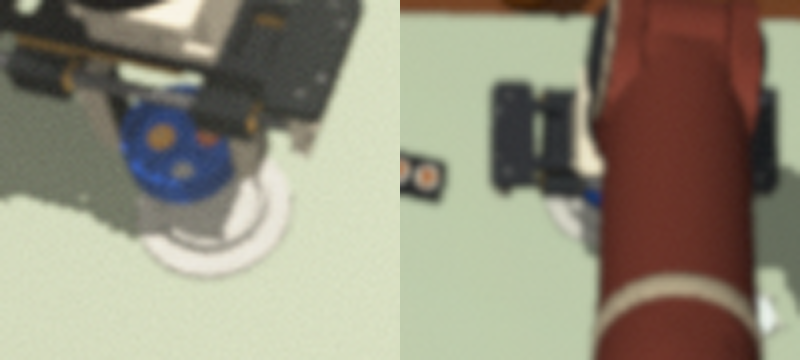

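arm_command:
  moves:
    - [[0,-0.002,0.025],[0,0,0],0.4]
    - [[0,0,0],[0,0,0],0.4]
    - [[0,0,0],[0,0,0],0.4]
    - [[0,0,0],[0,0,0],0.4]

```text
time_s: 6.98
ee_pos: [0.649, -0.1451, 0.0418]
tcp_rot: [0.0, 1.0, 0.001, 0.001]
contact_force: [-1.1, -0.3, -0.6]
width: 0.0588
```

arm_command:
  moves:
    - [[0,0,0],[0,0,0],0.4]

```text
time_s: 7.1
ee_pos: [0.6487, -0.1452, 0.0415]
tcp_rot: [0.0, 1.0, 0.001, 0.001]
contact_force: [0.8, -0.2, -1.4]
width: 0.0592
```

arm_command:
  moves:
    - [[0,0,0],[0,0,0],0.4]

```text
time_s: 7.22
ee_pos: [0.6485, -0.1452, 0.0411]
tcp_rot: [0.0, 1.0, 0.001, 0.0]
contact_force: [0.2, 0.5, -0.8]
width: 0.0591
```

arm_command:
  moves:
    - [[0,0.002,0.01],[0,0,0],0.4]
    - [[0,0,0.006],[0,0,0],0.4]
    - [[0,0,0.003],[0,0,0],0.4]
    - [[0,0,0.003],[0,0,0],0.4]
    - [[0,0,0],[0,0,0],0.4]
    - [[0,0,0],[0,0,0],0.4]

```text
time_s: 7.98
ee_pos: [0.6484, -0.147, 0.0188]
tcp_rot: [-0.0, 1.0, 0.001, 0.0]
contact_force: [-1.1, -0.3, 0.8]
width: 0.0591
```

```bash
python3 look.py a2 "(.648,-.147)"
```

```text
[[ 0.6484 -0.147   0.0188]] 0.05898733412379509
```

View pics/a2.png

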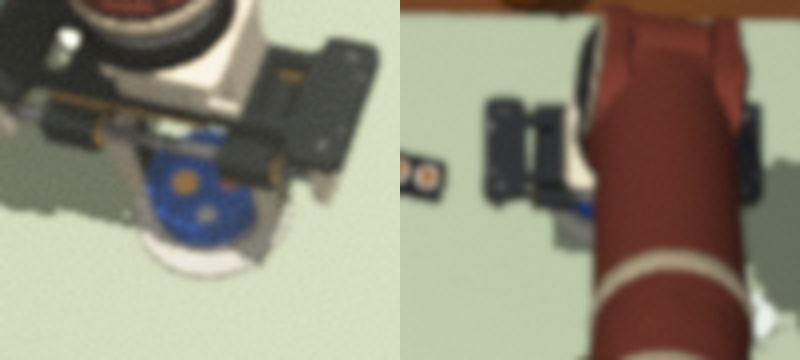

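arm_command:
  moves:
    - [[0,0,0],[0,0,0],1]
    - [[0,0,0],[0,0,0],1]
    - [[0,0,0],[0,0,0],1]
    - [[0,0,-0.03],[0,0,0],1]
    - [[0,0,-0.05],[0,0,0],1]
    - [[-0.0245,-0.0467,0],[0,0,0],1]
    - [[-0.0245,-0.0467,0],[0,0,0],1]
    - [[-0.0245,-0.0467,0],[0,0,0],1]

```text
time_s: 9.07
ee_pos: [0.5739, -0.0057, 0.099]
tcp_rot: [-0.0, 1.0, 0.001, 0.001]
contact_force: [0.4, 1.4, -0.7]
width: 0.093
```

arm_command:
  moves:
    - [[-0.0245,-0.0467,0],[0,0,0],1]
    - [[-0.0245,-0.0467,0],[0,0,0],1]
    - [[-0.0245,-0.0467,0],[0,0,0],1]
    - [[-0.0245,-0.0467,0],[0,0,0],1]
    - [[-0.0245,-0.0467,0],[0,0,0],1]
    - [[0,0,0],[0,0,0],1]
    - [[0,0,0],[0,0,0],1]
    - [[0,0,0],[0,0,0],1]

```text
time_s: 10.07
ee_pos: [0.4526, 0.2243, 0.0987]
tcp_rot: [0.0, 1.0, -0.001, 0.0]
contact_force: [0.4, -0.7, 0.3]
width: 0.0926
```

```bash
python3 look.py a3 "(.648,-.147)" blue_tray:0.013
```

```text
[[0.4526 0.2243 0.0987]] 0.09273142750620574
blue_tray {'scene': ([0.6491, -0.1471], np.float64(0.92), 0.8), 'top': ([0.6511, -0.1465], np.float64(0.86), 0.66)}
```

View pics/a3.png

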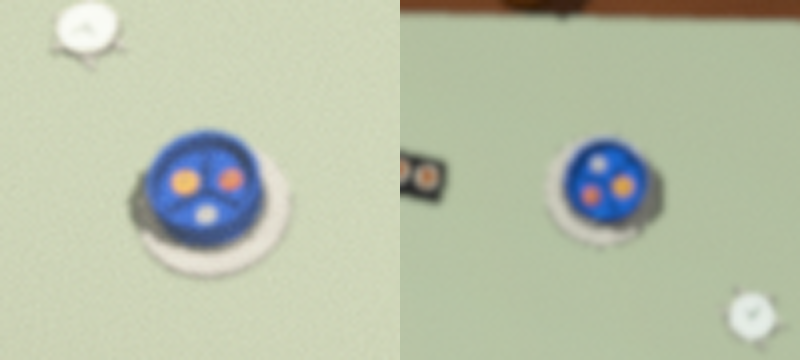

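Blue sits centred on the steel base (crop pixels 207,190 and 605,180) and level. Next is green.

arm_command:
  moves:
    - [[0,-0.002,0.04],[0,0,0],1]
    - [[0,0,0.04],[0,0,0],1]
    - [[0,0,0.009],[0,0,0],1]
    - [[0,0,0],[0,0,0],1]
    - [[0,0,0],[0,0,0],0.4]
    - [[0,0,0],[0,0,0],0.4]
    - [[0,0,0],[0,0,0],0.4]
    - [[0,0,0],[0,0,0],0.4]

```text
time_s: 11.28
ee_pos: [0.4518, 0.2282, 0.0102]
tcp_rot: [-0.0, 1.0, 0.001, 0.0]
contact_force: [0.7, -0.6, 2.8]
width: 0.0597
```

arm_command:
  moves:
    - [[0,0,0],[0,0,0],0.4]
    - [[0,0,-0.035],[0,0,0],0.4]
    - [[0,0,-0.045],[0,0,0],0.4]
    - [[0.0247,0.0469,0],[0,0,0],0.4]
    - [[0.0247,0.0469,0],[0,0,0],0.4]
    - [[0.0247,0.0469,0],[0,0,0],0.4]
    - [[0.0247,0.0469,0],[0,0,0],0.4]
    - [[0.0247,0.0469,0],[0,0,0],0.4]

```text
time_s: 12.28
ee_pos: [0.5759, -0.0076, 0.0893]
tcp_rot: [-0.0, 1.0, 0.001, -0.0]
contact_force: [0.2, -0.5, -1.7]
width: 0.0595
```

arm_command:
  moves:
    - [[0.0247,0.0469,0],[0,0,0],0.4]
    - [[0.0247,0.0469,0],[0,0,0],0.4]
    - [[0.0247,0.0469,0],[0,0,0],0.4]
    - [[0,0,0],[0,0,0],0.4]
    - [[0,0,0],[0,0,0],0.4]
    - [[0,0,0],[0,0,0],0.4]
    - [[0,0,0],[0,0,0],0.4]
    - [[0,0,0],[0,0,0],0.4]

```text
time_s: 13.28
ee_pos: [0.6499, -0.1458, 0.0899]
tcp_rot: [-0.0, 1.0, 0.002, 0.0]
contact_force: [0.9, -0.2, -0.5]
width: 0.0597
```

arm_command:
  moves:
    - [[0,0.001,0.03],[0,0,0],0.4]
    - [[0,0,0.005],[0,0,0],0.4]
    - [[0,0,0],[0,0,0],0.4]
    - [[0,0,0],[0,0,0],0.4]
    - [[0,0,0.003],[0,0,0],0.4]
    - [[0,0,0.003],[0,0,0],0.4]
    - [[0,0,0],[0,0,0],0.4]
    - [[0,0,0],[0,0,0],0.4]

```text
time_s: 14.28
ee_pos: [0.6499, -0.1477, 0.0487]
tcp_rot: [-0.0, 1.0, 0.001, -0.0]
contact_force: [0.5, 0.4, -1.2]
width: 0.0596
```

arm_command:
  moves:
    - [[0,0,0.002],[0,0,0],0.4]
    - [[0,0,0.0015],[0,0,0],0.4]
    - [[0,0,0],[0,0,0],0.4]
    - [[0,0,0],[0,0,0],0.4]
    - [[0,0,0],[0,0,0],0.4]

```text
time_s: 14.9
ee_pos: [0.6499, -0.1477, 0.0453]
tcp_rot: [-0.0, 1.0, 0.001, 0.0]
contact_force: [-0.3, 0.3, 0.5]
width: 0.0598
```

```bash
python3 look.py a4 "(.648,-.147)"
```

```text
[[ 0.6499 -0.1477  0.0453]] 0.059600935826564796
```

View pics/a4.png

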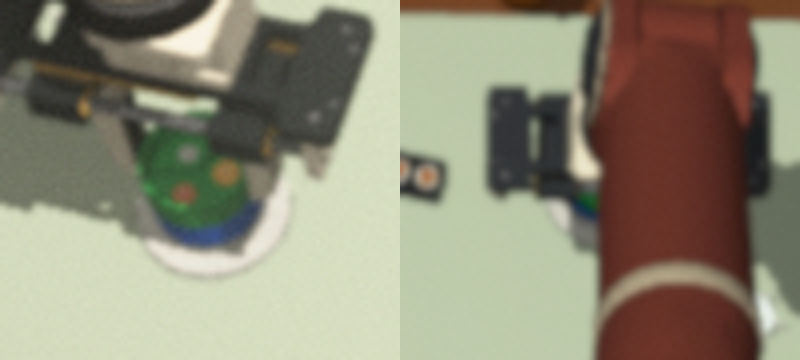

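arm_command:
  moves:
    - [[0,0,0],[0,0,0],1]
    - [[0,0,0],[0,0,0],1]
    - [[0,0,0],[0,0,0],1]
    - [[0,0,-0.04],[0,0,0],1]
    - [[0,0,-0.05],[0,0,0],1]
    - [[-0.02,-0.05,0],[0,0,0],1]
    - [[-0.02,-0.05,0],[0,0,0],1]
    - [[-0.02,-0.05,0],[0,0,0],1]

```text
time_s: 16.0
ee_pos: [0.5891, 0.0037, 0.1355]
tcp_rot: [-0.0, 1.0, 0.001, 0.0]
contact_force: [0.7, 1.6, -0.9]
width: 0.0928
```

```bash
python3 look.py a5 "(.648,-.147)" green_tray:0.035 red_tray:0 blue_tray:0.013; python3 -c "
from h import *
for c in('scene','top'): print([(np.round(at(c,a['centre'],0),4),a['p']) for a in arm.pinpoint('red_tray',c)])"
```

```text
[[0.5891 0.0037 0.1355]] 0.09330344193716206
green_tray {'scene': ([0.6509, -0.1472], np.float64(0.92), 0.78), 'top': ([0.6527, -0.1475], np.float64(1.01), 0.55)}
red_tray {'scene': ([0.4341, -0.2143], np.float64(0.95), 0.82), 'top': ([0.437, -0.2146], np.float64(1.03), 0.79)}
blue_tray {'scene': ([0.669, -0.1319], np.float64(0.13), 0.57), 'top': ([0.6555, -0.1494], np.float64(0.87), 0.24)}
[(array([ 0.4334, -0.2128,  0.    ]), 0.79), (array([0.6511, 0.1195, 0.    ]), 0.27)]
[(array([ 0.4285, -0.2053,  0.    ]), 0.81), (array([0.6441, 0.131 , 0.    ]), 0.42), (array([ 0.6501, -0.1547,  0.    ]), 0.33)]
```

View pics/a5.png

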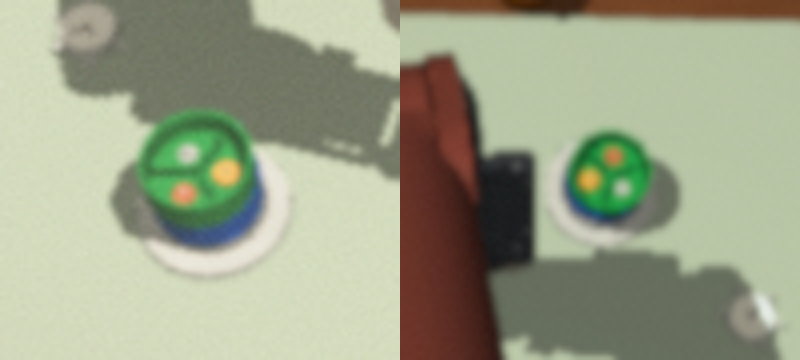

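Green is seated on blue, level and concentric (crop pixels 197,165 and 610,175). Next is red.

arm_command:
  moves:
    - [[-0.0307,0.0436,0],[0,0,0],1]
    - [[-0.0307,0.0436,0],[0,0,0],1]
    - [[-0.0307,0.0436,0],[0,0,0],1]
    - [[-0.0307,0.0436,0],[0,0,0],1]
    - [[-0.0307,0.0436,0.04],[0,0,0],1]
    - [[0,0,0.03],[0,0,0],1]
    - [[0,0,0],[0,0,0],1]
    - [[0,0,0],[0,0,0],1]

```text
time_s: 17.5
ee_pos: [0.4396, -0.2132, 0.0684]
tcp_rot: [0.0, 1.0, 0.001, 0.001]
contact_force: [0.8, -0.6, 0.7]
width: 0.0929
```

arm_command:
  moves:
    - [[0,0,0],[0,0,0],1]
    - [[0,0,0],[0,0,0],1]

```text
time_s: 17.75
ee_pos: [0.4393, -0.2131, 0.0685]
tcp_rot: [0.0, 1.0, 0.001, 0.001]
contact_force: [-0.1, -0.3, 0.6]
width: 0.0925
```

arm_command:
  moves:
    - [[-0.0035,0.001,0.03],[0,0,0],1]
    - [[0,0,0.03],[0,0,0],1]
    - [[0,0,0],[0,0,0],1]
    - [[0,0,0],[0,0,0],0.4]
    - [[0,0,0],[0,0,0],0.4]
    - [[0,0,0],[0,0,0],0.4]
    - [[0,0,0],[0,0,0],0.4]
    - [[0,0,0],[0,0,0],0.4]

```text
time_s: 18.75
ee_pos: [0.4353, -0.2145, 0.0083]
tcp_rot: [0.0, 1.0, 0.001, 0.0]
contact_force: [-0.8, -0.3, 5.9]
width: 0.0603
```

arm_command:
  moves:
    - [[0,0,-0.03],[0,0,0],0.4]
    - [[0,0,-0.045],[0,0,0],0.4]
    - [[0.0062,-0.0513,0],[0,0,0],0.4]
    - [[0.0062,-0.0513,0],[0,0,0],0.4]
    - [[0.0062,-0.0513,0],[0,0,0],0.4]
    - [[0.0062,-0.0513,0],[0,0,0],0.4]
    - [[0.0062,-0.0513,0],[0,0,0],0.4]
    - [[0.0062,-0.0513,0],[0,0,0],0.4]

```text
time_s: 19.75
ee_pos: [0.4714, 0.0951, 0.0825]
tcp_rot: [0.0, 1.0, 0.001, -0.0]
contact_force: [1.4, -0.3, -0.6]
width: 0.0605
```

arm_command:
  moves:
    - [[0.0062,-0.0513,0],[0,0,0],0.4]
    - [[0.0062,-0.0513,0],[0,0,0],0.4]
    - [[0.0062,-0.0513,0],[0,0,0],0.4]
    - [[0.0062,-0.0513,0],[0,0,0],0.4]
    - [[0.0062,-0.0513,0],[0,0,0],0.4]
    - [[0.0062,-0.0513,0],[0,0,0],0.4]
    - [[0,0,0],[0,0,0],0.4]
    - [[0,0,0],[0,0,0],0.4]

```text
time_s: 20.75
ee_pos: [0.5078, 0.4, 0.0819]
tcp_rot: [0.001, 1.0, 0.001, -0.001]
contact_force: [0.3, -1.0, -0.4]
width: 0.0604
```

arm_command:
  moves:
    - [[0,0,0],[0,0,0],0.4]
    - [[0,0,0],[0,0,0],0.4]
    - [[0,0,0],[0,0,0],0.4]

```text
time_s: 21.12
ee_pos: [0.5085, 0.4006, 0.0829]
tcp_rot: [0.0, 1.0, 0.0, 0.0]
contact_force: [0.3, -0.4, -0.8]
width: 0.0605
```

```bash
python3 look.py a6 "(.51,.401)" red_tray:0.073 brass_lid:0; python3 -c "
from h import *
print(np.round(arm.sense()['joint_positions'],2))"
```

```text
[[0.5085 0.4006 0.0829]] 0.06034391110969931
red_tray {'scene': ([0.5083, 0.4026], np.float64(0.88), 0.62), 'top': None}
brass_lid {'scene': ([0.6464, 0.1281], np.float64(0.92), 0.67), 'top': ([0.5236, 0.425], np.float64(0.16), 0.53)}
[-0.71  0.75  0.01  1.57 -0.01  0.81 -2.27]
```

View pics/a6.png

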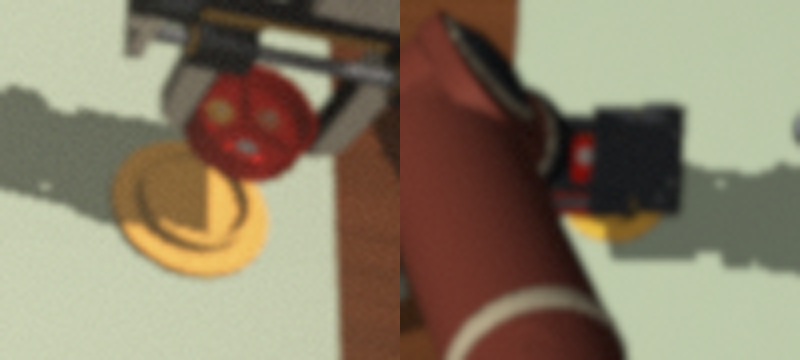

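arm_command:
  moves:
    - [[0.001,0,0.03],[0,0,0],0.4]
    - [[0,0,0.02],[0,0,0],0.4]
    - [[0,0,0.005],[0,0,0],0.4]
    - [[0,0,0.003],[0,0,0],0.4]
    - [[0,0,0.003],[0,0,0],0.4]
    - [[0,0,0],[0,0,0],0.4]
    - [[0,0,0],[0,0,0],0.4]
    - [[0,0,0],[0,0,0],0.4]

```text
time_s: 22.42
ee_pos: [0.5094, 0.4016, 0.0221]
tcp_rot: [-0.0, 1.0, 0.001, 0.0]
contact_force: [-0.5, -0.1, -0.1]
width: 0.0604
```

arm_command:
  moves:
    - [[0,0,0.001],[0,0,0],0.4]
    - [[0,0,0],[0,0,0],0.4]
    - [[0,0,0],[0,0,0],1]
    - [[0,0,0],[0,0,0],1]
    - [[0,0,0],[0,0,0],1]
    - [[0,0,-0.04],[0,0,0],1]
    - [[0,0,-0.05],[0,0,0],1]
    - [[0.0228,0.0457,0],[0,0,0],1]

```text
time_s: 23.42
ee_pos: [0.5318, 0.3636, 0.1154]
tcp_rot: [-0.005, 1.0, 0.006, 0.003]
contact_force: [0.3, -0.1, -0.6]
width: 0.0929
```

arm_command:
  moves:
    - [[0.0228,0.0457,0],[0,0,0],1]
    - [[0.0228,0.0457,0],[0,0,0],1]
    - [[0.0228,0.0457,0],[0,0,0],1]
    - [[0.0228,0.0457,0],[0,0,0],1]
    - [[0.0228,0.0457,0],[0,0,0],1]
    - [[0,0,0],[0,0,0],1]
    - [[0,0,0],[0,0,0],1]
    - [[0,0,0],[0,0,0],1]

```text
time_s: 24.42
ee_pos: [0.6457, 0.13, 0.1106]
tcp_rot: [-0.001, 1.0, 0.003, -0.0]
contact_force: [-0.8, 1.0, 0.7]
width: 0.0928
```

```bash
python3 look.py a7 "(.51,.401)" red_tray:0.013 brass_lid:0
```

```text
[[0.6457 0.13   0.1106]] 0.09278180137488819
red_tray {'scene': ([0.5091, 0.4002], np.float64(0.89), 0.92), 'top': ([0.5109, 0.402], np.float64(0.89), 0.63)}
brass_lid {'scene': ([0.6465, 0.1273], np.float64(0.94), 0.75), 'top': None}
```

View pics/a7.png

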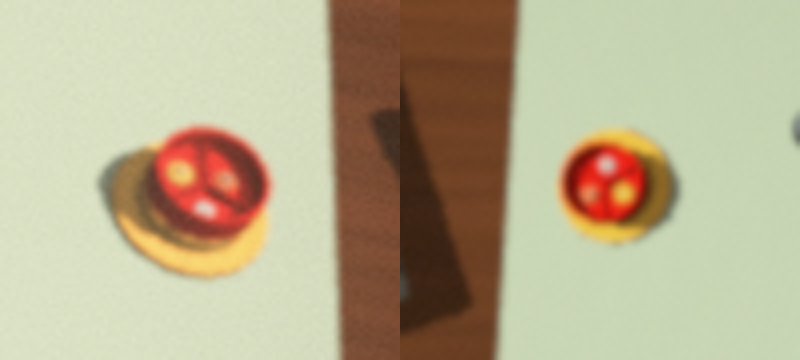

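Red is home on the brass base (crop pixels 210,180 and 605,185). Next is the brass lid, gripped by its knob.

arm_command:
  moves:
    - [[0.001,0.002,0.04],[0,0,0],1]
    - [[0,0,0.03],[0,0,0],1]
    - [[0,0,0],[0,0,0],1]
    - [[0,0,0],[0,0,0],1]
    - [[0,0,0],[0,0,0],1]

```text
time_s: 25.35
ee_pos: [0.6488, 0.1258, 0.0426]
tcp_rot: [-0.0, 1.0, 0.001, 0.002]
contact_force: [0.3, -0.2, 0.6]
width: 0.0928
```

arm_command:
  moves:
    - [[-0.002,-0.001,0.02],[0,0,0],1]
    - [[0,0,0.006],[0,0,0],1]
    - [[0,0,0],[0,0,0],1]
    - [[0,0,0],[0,0,0],0]
    - [[0,0,0],[0,0,0],0]
    - [[0,0,0],[0,0,0],0]
    - [[0,0,0],[0,0,0],0]
    - [[0,0,0],[0,0,0],0]
  force: 20

```text
time_s: 26.35
ee_pos: [0.6455, 0.1265, 0.0148]
tcp_rot: [-0.0, 1.0, 0.001, 0.0]
contact_force: [0.3, -0.0, 0.7]
width: 0.0477
```

arm_command:
  moves:
    - [[0,0,0],[0,0,0],0]
    - [[0,0,0],[0,0,0],0]
    - [[0,0,0],[0,0,0],0]

```text
time_s: 26.72
ee_pos: [0.6455, 0.1266, 0.0147]
tcp_rot: [-0.0, 1.0, 0.001, 0.0]
contact_force: [-0.8, -0.8, -0.2]
width: 0.0177
```

arm_command:
  moves:
    - [[0,0,0],[0,0,0],0]
    - [[0,0,-0.04],[0,0,0],0]
    - [[0,0,-0.045],[0,0,0],0]
    - [[-0.0195,-0.0392,0],[0,0,0],0]
    - [[-0.0195,-0.0392,0],[0,0,0],0]
    - [[-0.0195,-0.0392,0],[0,0,0],0]
    - [[-0.0195,-0.0392,0],[0,0,0],0]
    - [[-0.0195,-0.0392,0],[0,0,0],0]

```text
time_s: 27.72
ee_pos: [0.5466, 0.3232, 0.0993]
tcp_rot: [0.0, 1.0, 0.001, -0.0]
contact_force: [0.0, 0.2, -1.0]
width: 0.0173
```

arm_command:
  moves:
    - [[-0.0195,-0.0392,0],[0,0,0],0]
    - [[-0.0195,-0.0392,0],[0,0,0],0]
    - [[0,0,0],[0,0,0],0]
    - [[0,0,0],[0,0,0],0]
    - [[0,0,0],[0,0,0],0]
    - [[0,0,0],[0,0,0],0]

```text
time_s: 28.48
ee_pos: [0.5095, 0.3991, 0.0997]
tcp_rot: [0.0, 1.0, -0.0, 0.0]
contact_force: [0.2, -0.1, -1.4]
width: 0.0178
```

```bash
python3 look.py a8 "(.51,.401)" brass_lid:0.085 red_tray:0.013
```

```text
[[0.5095 0.3991 0.0997]] 0.017591779586855694
brass_lid {'scene': ([0.517, 0.397], np.float64(0.65), 0.66), 'top': ([0.5202, 0.3769], np.float64(0.05), 0.49)}
red_tray {'scene': ([0.514, 0.3988], np.float64(0.72), 0.65), 'top': None}
```

View pics/a8.png

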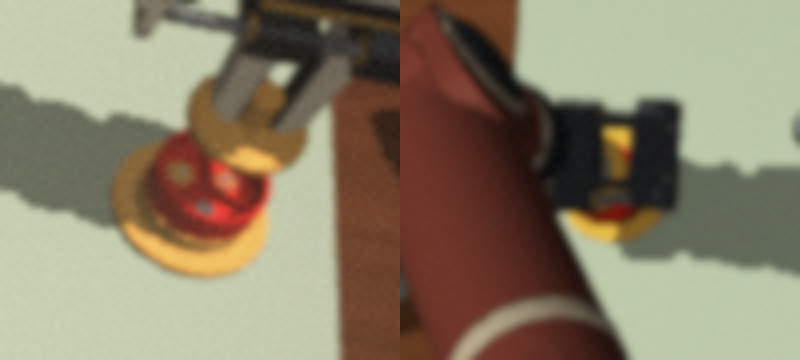

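arm_command:
  moves:
    - [[0,-0.002,0.03],[0,0,0],0]
    - [[0,0,0.008],[0,0,0],0]
    - [[0,0,0.004],[0,0,0],0]
    - [[0,0,0.003],[0,0,0],0]
    - [[0,0,0.003],[0,0,0],0]
    - [[0,0,0],[0,0,0],0]
    - [[0,0,0],[0,0,0],0]
    - [[0,0,0],[0,0,0],0]

```text
time_s: 29.78
ee_pos: [0.5086, 0.4027, 0.0519]
tcp_rot: [-0.0, 1.0, 0.001, 0.0]
contact_force: [0.8, 0.3, -1.2]
width: 0.0176
```

arm_command:
  moves:
    - [[0.001,0.001,0.001],[0,0,0],0]
    - [[0,0,0.0015],[0,0,0],0]
    - [[0,0,0],[0,0,0],0]
    - [[0,0,0],[0,0,0],0]

```text
time_s: 30.28
ee_pos: [0.5099, 0.4014, 0.0496]
tcp_rot: [0.0, 1.0, 0.001, 0.0]
contact_force: [-0.9, -0.9, 2.4]
width: 0.0177
```

arm_command:
  moves:
    - [[0,0,0],[0,0,0],0.6]
    - [[0,0,0],[0,0,0],0.6]
    - [[0,0,0],[0,0,0],0.6]
    - [[0,0,0],[0,0,0],1]
    - [[0,0,-0.04],[0,0,0],1]
    - [[0,0,-0.04],[0,0,0],1]
    - [[0,0.059,0],[0,0,0],1]
    - [[0,0.059,0],[0,0,0],1]

```text
time_s: 31.28
ee_pos: [0.51, 0.283, 0.1299]
tcp_rot: [-0.0, 1.0, 0.002, 0.001]
contact_force: [1.4, 0.3, -0.2]
width: 0.0912
```

arm_command:
  moves:
    - [[0.001,0.059,0],[0,0,0],1]
    - [[0.001,0.059,0],[0,0,0],1]
    - [[0.001,0.059,0],[0,0,0],1]
    - [[0.001,0.059,0],[0,0,0],1]
    - [[0.001,0.059,0],[0,0,0],1]
    - [[0.001,0.059,0],[0,0,0],1]
    - [[0.001,0.059,0],[0,0,0],1]
    - [[0.001,0.059,0],[0,0,0],1]

```text
time_s: 32.28
ee_pos: [0.5187, -0.1902, 0.1294]
tcp_rot: [-0.0, 1.0, 0.001, 0.0]
contact_force: [1.5, 0.8, -0.3]
width: 0.0927
```

arm_command:
  moves:
    - [[0.001,0.059,0],[0,0,0],1]
    - [[0.001,0.059,0],[0,0,0],1]
    - [[0.001,0.059,0],[0,0,0],1]
    - [[0,0.059,0],[0,0,0],1]
    - [[0,0,0],[0,0,0],1]
    - [[0,0,0],[0,0,0],1]
    - [[0,0,0],[0,0,0],1]
    - [[0,0,0],[0,0,0],1]

```text
time_s: 33.28
ee_pos: [0.5228, -0.4226, 0.1294]
tcp_rot: [-0.0, 1.0, 0.002, 0.0]
contact_force: [0.5, -0.5, 0.2]
width: 0.0927
```

```bash
python3 look.py a9 "(.51,.401)" brass_lid:0.035 steel_lid:0 green_tray:0.035
```

```text
[[ 0.5228 -0.4226  0.1294]] 0.09326473143879621
brass_lid {'scene': ([0.5111, 0.4004], np.float64(0.92), 0.8), 'top': ([0.5106, 0.4015], np.float64(1.01), 0.73)}
steel_lid {'scene': ([0.5208, -0.4241], np.float64(0.86), 0.55), 'top': ([0.5009, -0.4273], np.float64(0.25), 0.62)}
green_tray {'scene': ([0.6502, -0.1479], np.float64(0.98), 0.92), 'top': ([0.6505, -0.1479], np.float64(0.92), 0.62)}
```

View pics/a9.png

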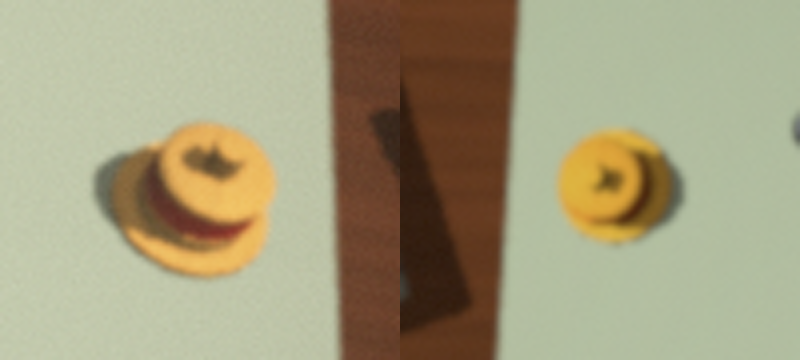

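Brass lid is seated level on red (crop pixels 215,175 and 603,182). Next is the steel lid at (0.521, -0.4245).

arm_command:
  moves:
    - [[-0.002,0.001,0.05],[0,0,0],1]
    - [[0,0,0.04],[0,0,0],1]
    - [[0,0,0],[0,0,0],1]
    - [[0,0,0],[0,0,0],1]
    - [[0,0,0],[0,0,0],1]

```text
time_s: 34.3
ee_pos: [0.5215, -0.4265, 0.0416]
tcp_rot: [0.001, 1.0, 0.001, 0.002]
contact_force: [0.3, -0.2, 0.3]
width: 0.0928
```

arm_command:
  moves:
    - [[0,-0.001,0.02],[0,0,0],1]
    - [[0,0,0.005],[0,0,0],1]
    - [[0,0,0],[0,0,0],1]
    - [[0,0,0],[0,0,0],0]
    - [[0,0,0],[0,0,0],0]
    - [[0,0,0],[0,0,0],0]
    - [[0,0,0],[0,0,0],0]
    - [[0,0,0],[0,0,0],0]

```text
time_s: 35.3
ee_pos: [0.5201, -0.4244, 0.0142]
tcp_rot: [0.0, 1.0, 0.001, 0.0]
contact_force: [-0.4, 0.1, 0.8]
width: 0.0477
```

arm_command:
  moves:
    - [[0,0,0],[0,0,0],0]
    - [[0,0,0],[0,0,0],0]
    - [[0,0,0],[0,0,0],0]
    - [[0,0,0],[0,0,0],0]

```text
time_s: 35.8
ee_pos: [0.52, -0.4245, 0.0142]
tcp_rot: [0.0, 1.0, 0.001, 0.0]
contact_force: [-0.3, -0.3, -0.3]
width: 0.0173
```

arm_command:
  moves:
    - [[0,0,-0.05],[0,0,0],0]
    - [[0,0,-0.05],[0,0,0],0]
    - [[0.0185,-0.0395,0],[0,0,0],0]
    - [[0.0185,-0.0395,0],[0,0,0],0]
    - [[0.0185,-0.0395,0],[0,0,0],0]
    - [[0.0185,-0.0395,0],[0,0,0],0]
    - [[0.0185,-0.0395,0],[0,0,0],0]
    - [[0.0185,-0.0395,0],[0,0,0],0]

```text
time_s: 36.8
ee_pos: [0.6307, -0.1857, 0.1138]
tcp_rot: [-0.0, 1.0, 0.001, -0.0]
contact_force: [1.0, -0.6, -0.9]
width: 0.0174
```

arm_command:
  moves:
    - [[0.0185,-0.0395,0],[0,0,0],0]
    - [[0,0,0.01],[0,0,0],0]
    - [[0,0,0],[0,0,0],0]
    - [[0,0,0],[0,0,0],0]
    - [[0,0,0],[0,0,0],0]
    - [[0,0,0],[0,0,0],0]

```text
time_s: 37.55
ee_pos: [0.6489, -0.1485, 0.1045]
tcp_rot: [0.0, 1.0, 0.0, 0.0]
contact_force: [0.0, -0.3, -0.8]
width: 0.0175
```

```bash
python3 look.py a10 "(.648,-.147)"
```

```text
[[ 0.6489 -0.1485  0.1045]] 0.017380921612332383
```

View pics/a10.png

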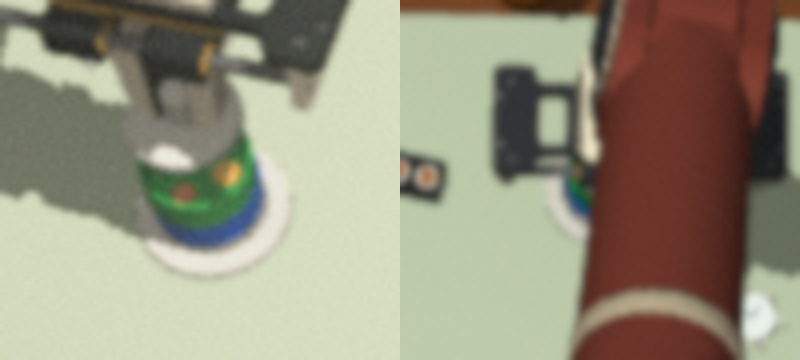

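arm_command:
  moves:
    - [[0,-0.001,0.02],[0,0,0],0]
    - [[0,0,0.005],[0,0,0],0]
    - [[0,0,0.003],[0,0,0],0]
    - [[0,0,0.002],[0,0,0],0]
    - [[0,0,0],[0,0,0],0]
    - [[0,0,0],[0,0,0],0]
    - [[0,0,0],[0,0,0],0]
    - [[0,0,0],[0,0,0],0]

```text
time_s: 38.65
ee_pos: [0.6491, -0.1466, 0.0743]
tcp_rot: [-0.0, 1.0, 0.001, 0.0]
contact_force: [0.9, -0.1, -0.8]
width: 0.0173
```

arm_command:
  moves:
    - [[0,0.001,0.0015],[0,0,0],0]
    - [[0,0,0.0015],[0,0,0],0]
    - [[0,0,0],[0,0,0],0]
    - [[0,0,0],[0,0,0],0]
    - [[0,0,0],[0,0,0],0]

```text
time_s: 39.28
ee_pos: [0.649, -0.1477, 0.0712]
tcp_rot: [-0.0, 1.0, 0.001, 0.0]
contact_force: [-0.3, -0.3, -0.8]
width: 0.0176
```

arm_command:
  moves:
    - [[0,0,0.0007],[0,0,0],0]
    - [[0,0,0],[0,0,0],0]
    - [[0,0,0],[0,0,0],0]

```text
time_s: 39.65
ee_pos: [0.6491, -0.1477, 0.0711]
tcp_rot: [0.0, 1.0, 0.001, 0.0]
contact_force: [-1.9, -0.0, 4.3]
width: 0.0175
```

In contact (+4.3 N), so I'll release, rise and back away.

arm_command:
  moves:
    - [[0,0,0],[0,0,0],0.6]
    - [[0,0,0],[0,0,0],0.6]
    - [[0,0,0],[0,0,0],0.6]
    - [[0,0,0],[0,0,0],0.8]
    - [[0,0,-0.04],[0,0,0],0.8]
    - [[0,0,-0.05],[0,0,0],0.8]
    - [[-0.03,-0.05,0],[0,0,0],0.8]
    - [[-0.03,-0.05,0],[0,0,0],0.8]

```text
time_s: 40.65
ee_pos: [0.5884, -0.0474, 0.1608]
tcp_rot: [0.0, 1.0, -0.0, 0.001]
contact_force: [0.0, 1.5, -0.4]
width: 0.0739
```

arm_command:
  moves:
    - [[-0.03,-0.05,-0.01],[0,0,0],0.8]
    - [[-0.01,-0.05,-0.01],[0,0,0],0.8]
    - [[0,0,0],[0,0,0],0.8]
    - [[0,0,0],[0,0,0],0.8]
    - [[0,0,0],[0,0,0],0.8]

```text
time_s: 41.28
ee_pos: [0.5488, 0.0499, 0.18]
tcp_rot: [0.001, 1.0, -0.001, -0.0]
contact_force: [-0.3, -0.2, 0.4]
width: 0.0746
```

```bash
python3 look.py a11 "(.648,-.147)" steel_lid:0.057 brass_lid:0.035
python3 - <<'E'
from h import *
cv2.imwrite("pics/fin.png",arm.snapshot("scene"))
for n in("watch","loupe","oil_pots"): print(n,[[(np.round(at(c,a["centre"],0)[:2],4).tolist(),round(a["p"],2)) for a in arm.pinpoint(n,c)[:1]] for c in("scene","top")])
E
```

```text
[[0.5488 0.0499 0.18  ]] 0.07477185380808123
steel_lid {'scene': ([0.6496, -0.1477], np.float64(0.92), 0.67), 'top': ([0.6502, -0.1471], np.float64(0.93), 0.9)}
brass_lid {'scene': ([0.5106, 0.3994], np.float64(0.86), 0.82), 'top': ([0.5119, 0.401], np.float64(0.92), 0.59)}
watch [[([0.5531, -0.265], 0.53)], [([0.5655, -0.2545], 0.7)]]
loupe [[([0.5562, 0.2494], 0.56)], [([0.6502, -0.0161], 0.65)]]
oil_pots [[([0.6512, 0.0001], 0.87)], [([0.6467, -0.0102], 0.45)]]
```

View pics/a11.png

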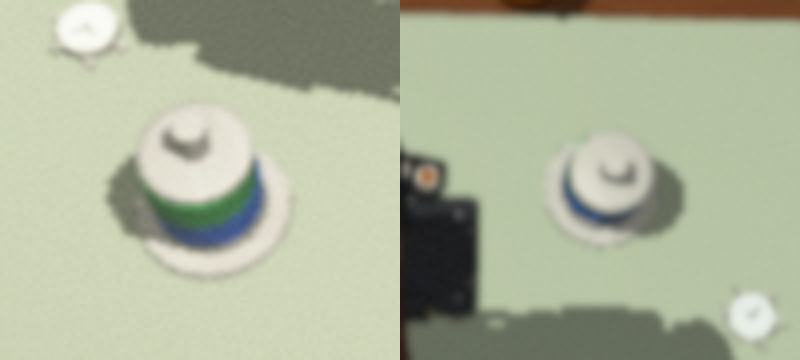

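View pics/fin.png

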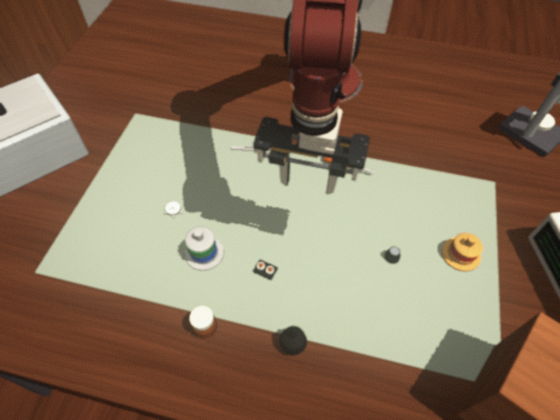

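Both towers are complete and level (scene pixels 202,245 and 465,250). The watch (173,209), loupe (393,254) and oil pots (265,269) are in place, and the gripper is clear of everything.

```bash
python3 -c "
from bench import arm
print(arm.job_done())"
```

```text
the job is handed in; nothing more can be done
None
```

I stacked both jobs as asked and handed them in at about 42 s on the robot's clock. The steel base holds the blue tray, green tray and steel lid; the brass base holds the red tray and brass lid. Everything is released, and the arm stands clear.

**Seating:** the last pictures show both stacks level and centred. With the lids taken at their seated heights, the two cameras agreed within about 2 mm. The release height matched the seated height within about 1 mm for every piece.

**Forces:** the highest wrist force at any reading was about 6 N, and the trays stayed upright throughout.

**Watch, loupe and oil pots:** they look unmoved in the last pictures, and all but one of the camera readings put them within about 8 mm of where they started. In the last check, the top camera's reading for the loupe landed on the oil pots, about 0.27 m away. I took that as a false detection, because the scene camera and the picture both show the loupe where it began.

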